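# Feel along the glued moulding

### The arm

A 6-joint arm with a two-finger parallel gripper is mounted at the origin on the work surface. World frame = base frame: x ahead of the robot, y to its left, z up, the work surface at z = 0. Lengths are in m, angles in degrees, forces in N, time in s.
With the tool pointing down it reaches from about 0.25 to 0.725 m from the base axis. Payload 9.7 kg.
Tool frame: the origin (TCP) lies midway between the tips of the shut fingers; the grasp point (between the pads) lies 19 mm behind it; z points along the fingers, y is the line along which they close (so a half turn about z gives the same grasp; the last joint's range is limited). The gripper opens to 85 mm and grips with 20 to 120 N. Pads are 22 mm wide; open, the fingers measure 114 mm over their backs; the gripper's body (76 mm by 85 mm) begins 54 mm behind the grasp point. The pads swing forward as they close: fully open they stand 13 mm farther back than shut.
Start: joints at [68.125, 4.979, 10.078, 95.1, 0, 90], TCP at [0.205, 0.51, 0.231] pointing down, gripper open.
Joint ranges: [-179.16, 179.16], [-48.56, 103.87], [-65.8, 70.77], [-126.05, 130.52], [-82.76, 87.17], [-180, 180]. Speed limits (degrees/s): [127.2, 127.2, 147.25, 180, 180, 180].

### API

Orientations are given as [roll, pitch, yaw] about the fixed x, y, z axes, in that order (R = Rz(yaw) Ry(pitch) Rx(roll)).
In Python, from workcell import bot gives the robot as it stands.
- The arm moves only by the shell command python3 -m crank 'ROWS' [FORCE]. ROWS is JSON, a list of rows, each an object with "gripper": the finger opening in mm, from 0 to 85.4; "travel": the shift along the tool's x, y, z in mm, a list of three; "twist": the turn, a rotation vector about the tool's x, y, z in rad, a list of three. In form: [{"gripper": gripper, "travel": [tx, ty, tz], "twist": [rx, ry, rz]}, ...]. A call has 1 to 12 rows; each row shifts and turns the commanded pose from where the row before left it, along the tool's axes as they then stand; what a row does not reach is not made up. A row lasts 1/8 s, in which the tool goes at most 62.5 mm and 10.7 degrees, less where a joint would pass 70% of its speed; a pose out of reach is approached as far as the arm can. A call is refused whole if a number of a shift passes 62.5 or a number of a turn 0.188, either way. A call with a gripper value outside its range is refused whole. The fingers move at their own pace and stop on an object; FORCE is the grip in N (left out, the last holds). Time passes only in rows, so rows that do not move let the fingers close. It gives the time, the measured TCP pose, the force, the opening and the grip force at its end, in the units of the state.
- bot.get_obs(): the state, without advancing time (a new reading comes with each control period).
- bot.camera(name): name is "side" or "top" or "wrist"; returns the picture (400x640x3 uint8, red, green, blue); there is no depth.
- bot.calibration(name): a dict with "vfov" (degrees; the focal length in pixels is half the picture's height over the tangent of half this angle, whatever the lens; pixels are square), "cx", "cy" (the principal point, pixels), "camera_from_world" (4x4, takes a point from world to camera coordinates). Camera axes: x right, y down, z forward; pixel columns grow to the right and rows downward; lengths in m; the calibration is good to about 2 mm. A picture is of the moment at which its call begins: read the wrist's pose just before it. calibration takes no time and is no camera call; for the wrist camera it gives the pose at the moment of the call.
- bot.job_done(): hands the job in; it is judged then, once.
The state is a dict: "time": time; "q": joint angles; "qd": joint speeds; "joint_efforts": joint torques, N m; "ee_pos": TCP position; "tcp_rot": TCP orientation; "wrist_force": force on the tool from outside, world axes, zero at the start; "torque": the same for the moment, N m; "opening": finger opening in m; "grasp_force": force on a finger pad.
Only numpy, scipy, OpenCV 4.12 (cv2) and the standard library are available. Lean on these libraries where they do the work, as an engineer would, in place of code of your own. Each camera call takes 0.05 s, during which the arm holds its last target. There are 200 camera calls.

### The job

The dark arched moulding has just been glued onto the plywood panel and needs feeling for lumps. With the fingers shut and pointing straight down, stroke their tips along the middle of the moulding's top, in touch all the way but so lightly that the panel hardly sinks on its soft pads, from its end beside the green-capped peg to its end beside the red-capped peg, then raise the hand at least 10 cm clear of the panel. Touch only the moulding, not the bare panel or the pegs, do not grip or lift it, and leave the glue bottle, hammer and cork block where they are.

Things in the scene. Friction and masses are not known exactly. Their poses are not given: they have to be found in the camera images.
- panel: pale plywood panel, 180 (its x) x 330 (its y) x 18 mm, lying level; origin at the centre of its underside, 26 mm above the bench at rest, so its top is 44 mm above the bench. It rests on four soft rubber pads and gives straight down about 0.8 mm per newton, up to 14 mm, springing back when let go; it does not slide or turn.
- green_dog_top (a point): top centre of the bench dog (round peg fixed in the bench, 36 mm tall, 29 mm cap) with a green cap; it stands just off one short side of the panel, beside an end of the moulding, 17 mm clear of the panel's edge
- red_dog_top (a point): the same with a red cap, at the panel's other short side; which end has which colour changes from run to run
- glue_center (a point): white glue bottle with orange cap, 56 mm diameter, 125 mm tall, standing loose on the bench beyond the panel; the point is half-way up its axis
- mallet_grip (a point): loose hammer, 220 mm long, lying on the bench beyond the panel; the point is on its handle
- block_center (a point): loose cork sanding block, 40 x 100 x 26 mm, on the bench on the robot's side of the panel; the point is its centre
- bead0 (a point): point on the centre line of the moulding's top surface, 8 mm of arc from its end on the panel's -y side; bead0 to bead8 follow the arc in order, 32.5 mm apart
- bead1 (a point): next point along the moulding's top, 1/8 of the way from bead0 to bead8
- bead2 (a point): next point along the moulding's top, 2/8 of the way from bead0 to bead8
- bead3 (a point): next point along the moulding's top, 3/8 of the way from bead0 to bead8
- bead4 (a point): middle of the moulding's top. The dark walnut moulding, glued on the panel, is a flat-topped strip 16 mm wide and 8 mm high, 276 mm long, bent in an arc of 170 mm radius that bulges towards the panel's +x side; its top is 52 mm above the bench at rest
- bead5 (a point): next point along the moulding's top, 5/8 of the way from bead0 to bead8
- bead6 (a point): next point along the moulding's top, 6/8 of the way from bead0 to bead8
- bead7 (a point): next point along the moulding's top, 7/8 of the way from bead0 to bead8
- bead8 (a point): the same, 8 mm from its end on the panel's +y side
- green_dog: the green-capped peg; origin on the bench under its centre
- red_dog: the red-capped peg; origin on the bench under its centre
Not all that is in view belongs to the job. What is meant by the green_dog is not purple, and is the smaller of those in its own colour. Of the things that look like the part that bears glue_center, take the one that is farthest to the robot's right at the start.

How it is judged (in metres and radians):
On the way, in this order (a step that is already met when the one before it is completed fails the run):
1. fingertips rest on the moulding at its end beside the green dog (contact force between the fingers and panel above 0.2 N and ((horizontal distance between green_dog_top and bead0 below 0.12 m and horizontal distance between the grasp point and bead0 below 0.015 m) or (not (horizontal distance between green_dog_top and bead0 below 0.12 m) and horizontal distance between the grasp point and bead8 below 0.015 m))).
2. fingertips touch the moulding 1/8 of the way along (contact force between the fingers and panel above 0.2 N and ((horizontal distance between green_dog_top and bead0 below 0.12 m and horizontal distance between the grasp point and bead1 below 0.015 m) or (not (horizontal distance between green_dog_top and bead0 below 0.12 m) and horizontal distance between the grasp point and bead7 below 0.015 m))).
3. fingertips touch the moulding 2/8 of the way along (contact force between the fingers and panel above 0.2 N and ((horizontal distance between green_dog_top and bead0 below 0.12 m and horizontal distance between the grasp point and bead2 below 0.015 m) or (not (horizontal distance between green_dog_top and bead0 below 0.12 m) and horizontal distance between the grasp point and bead6 below 0.015 m))).
4. fingertips touch the moulding 3/8 of the way along (contact force between the fingers and panel above 0.2 N and ((horizontal distance between green_dog_top and bead0 below 0.12 m and horizontal distance between the grasp point and bead3 below 0.015 m) or (not (horizontal distance between green_dog_top and bead0 below 0.12 m) and horizontal distance between the grasp point and bead5 below 0.015 m))).
5. fingertips touch the moulding 4/8 of the way along (contact force between the fingers and panel above 0.2 N and horizontal distance between the grasp point and bead4 below 0.015 m).
6. fingertips touch the moulding 5/8 of the way along (contact force between the fingers and panel above 0.2 N and ((horizontal distance between green_dog_top and bead0 below 0.12 m and horizontal distance between the grasp point and bead5 below 0.015 m) or (not (horizontal distance between green_dog_top and bead0 below 0.12 m) and horizontal distance between the grasp point and bead3 below 0.015 m))).
7. fingertips touch the moulding 6/8 of the way along (contact force between the fingers and panel above 0.2 N and ((horizontal distance between green_dog_top and bead0 below 0.12 m and horizontal distance between the grasp point and bead6 below 0.015 m) or (not (horizontal distance between green_dog_top and bead0 below 0.12 m) and horizontal distance between the grasp point and bead2 below 0.015 m))).
8. fingertips touch the moulding 7/8 of the way along (contact force between the fingers and panel above 0.2 N and ((horizontal distance between green_dog_top and bead0 below 0.12 m and horizontal distance between the grasp point and bead7 below 0.015 m) or (not (horizontal distance between green_dog_top and bead0 below 0.12 m) and horizontal distance between the grasp point and bead1 below 0.015 m))).
9. fingertips have come along to the end beside the red dog, touching (contact force between the fingers and panel above 0.2 N and ((horizontal distance between green_dog_top and bead0 below 0.12 m and horizontal distance between the grasp point and bead8 below 0.015 m) or (not (horizontal distance between green_dog_top and bead0 below 0.12 m) and horizontal distance between the grasp point and bead0 below 0.015 m))).
At the end, for the whole second after the job is handed in: moulding felt from green end to red end in order (over 0.2 N, within 15 mm of each of nine points); hand raised, grasp point over 140 mm above the bench; panel at rest within 1.5 mm; bottle upright; bottle, hammer and block within 15 mm of their start (distance of each of glue_center, mallet_grip, block_center from where it was at the start of the episode below 0.015 m and height (world z) of the grasp point above 0.14 m and height (world z) of bead4 between 0.0505 and 0.0535 m and angle between glue_center's own z axis and vertical below 0.1 rad); the robot touches nothing.
It fails at once if the panel is pressed more than 10 mm down (about 12 N) (height (world z) of bead4 below 0.042 m).
It fails at once if the bare panel is touched (contact force between any of the fingers, the arm and panel_c0 above 0.5 N).
It fails at once if the panel is lifted (height (world z) of bead4 above 0.055 m).
It fails at once if a peg is touched (contact force between any of the fingers, the arm and green_dog above 0.5 N or contact force between any of the fingers, the arm and red_dog above 0.5 N).
It fails at once if the bottle, hammer or block is moved, lifted or tipped (distance of any of glue_center, mallet_grip, block_center from where it was at the start of the episode above 0.015 m).
It also fails if it takes over 45 s, if anything falls off the work surface, if the arm or the gripper's body presses on something with over 40 N, if the wrist force passes 120 N, or if a joint passes its speed limit or range.

## Working session

There is one attempt and no reset: what is moved stays moved. The work goes in short steps, Python scripts to look and compute and a shell command to move; the robot and the scene stay as the last step left them, time stands still between calls to the robot, and variables do not carry over. Pictures are saved under pics/ and viewed, at most 10 in all, crops included, and the job is handed in when it is done.

```bash
mkdir -p pics; python3 - <<'E'
from workcell import bot
import cv2
for n in("top","side"):
    cv2.imwrite(f"pics/{n}0.png",bot.camera(n)[:,:,::-1])
    print(n,bot.calibration(n))
o=bot.get_obs();print(o['time'],o['ee_pos'],o['tcp_rot'])
E
```

```text
top {'vfov': 51.29990827526935, 'cx': 318.60194420032747, 'cy': 205.25880312597985, 'camera_from_world': array([[ 0.02429234, -0.99960233,  0.01432038,  0.01883422],
       [-0.99462798, -0.02560831, -0.10029654,  0.59088515],
       [ 0.10062337, -0.01180701, -0.99485453,  0.90312569],
       [ 0.        ,  0.        ,  0.        ,  1.        ]])}
side {'vfov': 42.193052291116544, 'cx': 320.4193030383189, 'cy': 193.32255410736013, 'camera_from_world': array([[-0.97143781, -0.23688763,  0.0138863 ,  0.57186487],
       [-0.18025739,  0.69861704, -0.69241714,  0.12773835],
       [ 0.15432385, -0.6751433 , -0.72136376,  0.93752415],
       [ 0.        ,  0.        ,  0.        ,  1.        ]])}
0.1 [0.20486178 0.5102046  0.23064999] [-1.79932191e+02  1.16261262e-03  1.58122773e+02]
```

View pics/top0.png

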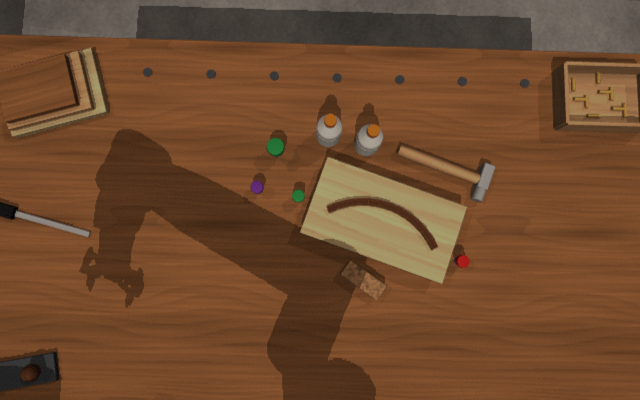

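View pics/side0.png

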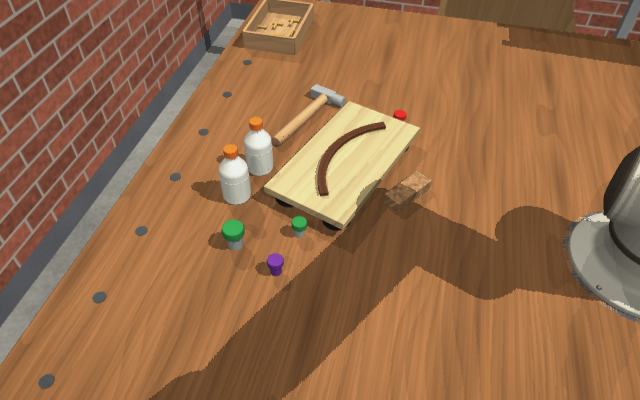

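Top view: candidates for the green peg are the large green cap (276,147), the small green cap (298,196) and the purple one (257,187). I choose the small green one at (298,196). The red cap is at (463,262). The moulding runs from (329,210) to (435,247), bulging away from the robot. The bottles are at (329,128) and (370,138); the one at 370 is farther to the right. Next, a close crop to check.

```bash
python3 - <<'E'
import cv2
im=cv2.imread("pics/top0.png")[150:290,280:480]
cv2.imwrite("pics/crop0.png",cv2.resize(im,None,fx=4,fy=4,interpolation=cv2.INTER_CUBIC))
E
```

```text
(no output)
```

View pics/crop0.png

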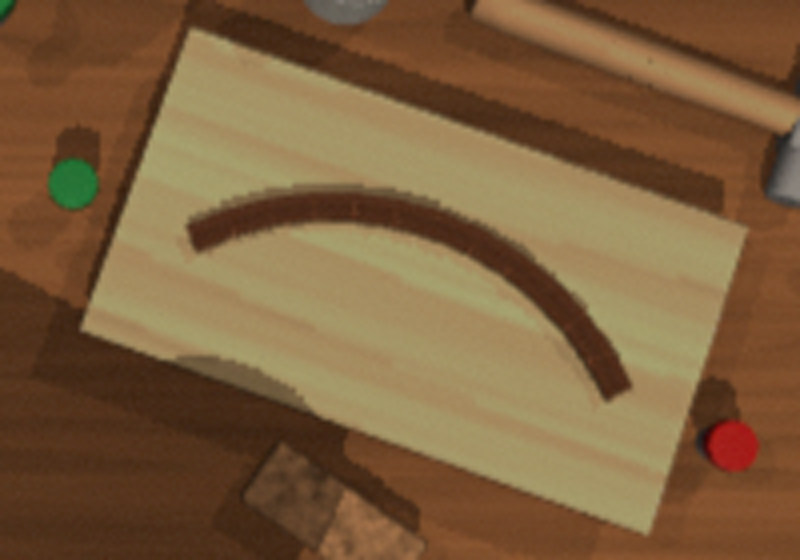

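The small green cap is at crop (73,183), with the panel edge and the moulding's left end (196,235) right beside it. The right end is at (617,390), by the red cap (731,446). Panel corners are (190,28), (748,228), (650,534) and (82,330).

```bash
cat > h.py <<'E'
import numpy as np,cv2
from scipy.optimize import least_squares
def unproj(c,uv,z,shape=(400,640)):
    f=200/np.tan(np.radians(c['vfov']/2));T=c['camera_from_world'];R,t=T[:3,:3],T[:3,3]
    uv=np.atleast_2d(uv);d=np.c_[(uv[:,0]-c['cx'])/f,(uv[:,1]-c['cy'])/f,np.ones(len(uv))]@R
    o=-R.T@t;return (o+d*((z-o[2])/d[:,2])[:,None])[:,:2]
def fit(P,r=.170,L=.276):
    # P: pixels on the strip top; returns centre and axis direction
    s=least_squares(lambda p:np.hypot(*(P-p).T)-r,P.mean(0)-[.15,0],loss='soft_l1',f_scale=.004);c=s.x
    a=np.unwrap(np.arctan2(*(P-c).T[::-1]));lo,hi=np.percentile(a,[.3,99.7])
    return c,(lo+hi)/2,(hi-lo)*r
E
python3 - <<'E'
from h import *
from workcell import bot
c=bot.calibration("top");g=lambda l:(np.array(l,float)+.5)/4-.5+[280,150]
im=cv2.imread("pics/top0.png")
K=unproj(c,g([(190,28),(748,228),(650,534),(82,330)]),.044);print(K,np.hypot(*(K-np.roll(K,-1,0)).T))
d=K[0]-K[1]+K[3]-K[2];yaw=np.degrees(np.arctan2(-d[0],d[1]));print("panel yaw",yaw,K.mean(0))
pg=unproj(c,g([(73,183),(731,446)]),.036);print("pegs",pg)
m=np.zeros(im.shape[:2],np.uint8);cv2.fillPoly(m,[g([(240,110),(500,190),(690,330),(640,430),(560,400),(420,300),(180,280),(160,215)]).astype(int)],1)
hsv=im.max(2);k=(hsv<105)&(m>0);v,u=np.nonzero(k);print(len(u))
P=unproj(c,np.c_[u,v],.052);C,a,L=fit(P);print(C,np.degrees(a),L)
bs=[C+.17*np.array([np.cos(t),np.sin(t)]) for t in a+np.arange(-4,5)*.0325/.17];print(np.round(bs,4))
print(np.hypot(*(bs[8]-pg[0])),np.hypot(*(bs[0]-pg[1])))
print("mean brightness",np.percentile(hsv[m>0],[5,20,40,60]))
print(unproj(c,[(370,138),(329,128)],.08),unproj(c,[(363,280)],.026),unproj(c,[(484,182),(400,149)],.02))
E
```

```text
[[ 0.69830287  0.0174156 ]
 [ 0.59416938 -0.29411295]
 [ 0.42567757 -0.23869041]
 [ 0.52864015  0.07277977]] [0.32847195 0.17737291 0.32804721 0.17846744]
panel yaw -18.3877413510405 [ 0.56169749 -0.110652  ]
pegs [[ 0.61051279  0.08038376]
 [ 0.47396646 -0.28627017]]
991
[ 0.42968924 -0.06538123] -18.55999162109773 0.2736792237642686
[[ 0.5085 -0.216 ]
 [ 0.5357 -0.1983]
 [ 0.559  -0.1757]
 [ 0.5776 -0.1491]
 [ 0.5908 -0.1195]
 [ 0.5982 -0.0879]
 [ 0.5994 -0.0555]
 [ 0.5944 -0.0234]
 [ 0.5834  0.0071]]
0.07807979570306743 0.07830412249425271
mean brightness [ 74. 100. 164. 165.]
[[ 0.73372559 -0.07307113]
 [ 0.7532905   0.01583779]] [[ 0.42704759 -0.06862786]] [[ 0.65442078 -0.34362242]
 [ 0.72604516 -0.15053958]]
```

Panel size, peg symmetry (78 mm at both ends) and arc length (274 vs 276 mm) all agree with the description. bead8 is the green end at (0.583, 0.007) and bead0 the red end. First I turn to yaw 90, so that tool x = world +y, tool y = world +x and tool z = down, and shut the fingers.

```bash
python3 -m crank '[{"gripper":0,"travel":[0,0,0],"twist":[0,0,0.17]},{"gripper":0,"travel":[0,0,0],"twist":[0,0,0.17]},{"gripper":0,"travel":[0,0,0],"twist":[0,0,0.17]},{"gripper":0,"travel":[0,0,0],"twist":[0,0,0.17]},{"gripper":0,"travel":[0,0,0],"twist":[0,0,0.17]},{"gripper":0,"travel":[0,0,0],"twist":[0,0,0.17]},{"gripper":0,"travel":[0,0,0],"twist":[0,0,0.17]},{"gripper":0,"travel":[0,0,0],"twist":[0,0,0]}]' 20
python3 -m crank '[{"gripper":0,"travel":[-46,34,0],"twist":[0,0,0]},{"gripper":0,"travel":[-46,34,0],"twist":[0,0,0]},{"gripper":0,"travel":[-46,34,0],"twist":[0,0,0]},{"gripper":0,"travel":[-46,34,0],"twist":[0,0,0]},{"gripper":0,"travel":[-46,34,0],"twist":[0,0,0]},{"gripper":0,"travel":[-46,34,0],"twist":[0,0,0]},{"gripper":0,"travel":[-46,34,0],"twist":[0,0,0]},{"gripper":0,"travel":[-46,34,0],"twist":[0,0,0]},{"gripper":0,"travel":[-46,34,0],"twist":[0,0,0]},{"gripper":0,"travel":[-46,34,0],"twist":[0,0,0]},{"gripper":0,"travel":[-46,34,0],"twist":[0,0,0]},{"gripper":0,"travel":[0,0,0],"twist":[0,0,0]}]'
```

```text
time: 1.1
ee_pos: [0.2049, 0.5103, 0.2309]
tcp_rot: [-180.0, 0.0, 90.0]
wrist_force: [-0.1, -0.0, -0.1]
opening: 0.0
grasp_force: 0.0
time: 2.6
ee_pos: [0.5797, 0.001, 0.2297]
tcp_rot: [-179.9, 0.0, 90.0]
wrist_force: [-0.3, 0.9, -0.2]
opening: 0.0
grasp_force: 0.0
```

```bash
python3 - <<'E'
from h import *
from workcell import bot
c=bot.calibration("wrist");im=bot.camera("wrist");cv2.imwrite("pics/w1.png",im[:,:,::-1])
np.save("wc.npy",c,allow_pickle=True);print(c)
C=np.array([.4297,-.0654]);T=c['camera_from_world'];f=200/np.tan(np.radians(c['vfov']/2))
for k in range(-4,5):
    t=np.radians(-18.5)+k*.0325/.17
    p=T[:3,:3]@[*(C+.17*np.array([np.cos(t),np.sin(t)])),.052]+T[:3,3];print(k+4,p[:2]/p[2]*f+[c['cx'],c['cy']])
E
```

```text
{'vfov': 59.79164988892106, 'cx': 322.3125356503029, 'cy': 203.15520519321126, 'camera_from_world': array([[ 9.99998616e-01, -3.40216928e-04, -1.62883968e-03,
        -5.79778894e-01],
       [ 2.05580285e-04, -9.46115796e-01,  3.23828438e-01,
        -3.95708848e-02],
       [-1.65124287e-03, -3.23828325e-01, -9.46114417e-01,
         3.80120183e-01],
       [ 0.00000000e+00,  0.00000000e+00,  0.00000000e+00,
         1.00000000e+00]])}
0 [260.47527065 361.14877363]
1 [283.53261018 348.65551064]
2 [303.73762422 332.20760239]
3 [320.39437051 312.00992849]
4 [332.78016485 288.37904158]
5 [340.16799175 261.78025259]
6 [341.86812559 232.866158  ]
7 [337.2920538  202.50960824]
8 [326.03851782 171.82068992]
```

View pics/w1.png

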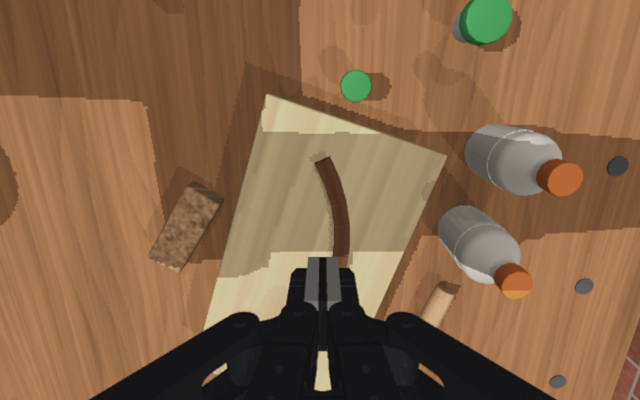

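Wrist view: moulding end at (322,158), and near row 202 the strip's middle is at about column 338. The projected fit gives bead8 (326,172) and bead7 (337,202), so they agree. Descending to just above bead8.

```bash
python3 -m crank '[{"gripper":0,"travel":[6,3.7,30],"twist":[0,0,0]},{"gripper":0,"travel":[0,0,50],"twist":[0,0,0]},{"gripper":0,"travel":[0,0,50],"twist":[0,0,0]},{"gripper":0,"travel":[0,0,30],"twist":[0,0,0]},{"gripper":0,"travel":[0,0,10],"twist":[0,0,0]},{"gripper":0,"travel":[0,0,0],"twist":[0,0,0]},{"gripper":0,"travel":[0,0,0],"twist":[0,0,0]},{"gripper":0,"travel":[0,0,0],"twist":[0,0,0]}]'
```

```text
time: 3.65
ee_pos: [0.5828, 0.0101, 0.0627]
tcp_rot: [179.9, -0.0, 90.0]
wrist_force: [-0.6, -0.8, 0.4]
opening: -0.0
grasp_force: 0.0
```

```bash
python3 -m crank '[{"gripper":0,"travel":[-1,0,3],"twist":[0,0,0]},{"gripper":0,"travel":[-1,0.5,3],"twist":[0,0,0]},{"gripper":0,"travel":[-1,0,3],"twist":[0,0,0]},{"gripper":0,"travel":[0,0,1],"twist":[0,0,0]},{"gripper":0,"travel":[0,0,0],"twist":[0,0,0]},{"gripper":0,"travel":[0,0,0],"twist":[0,0,0]}]'
python3 -m crank '[{"gripper":0,"travel":[0,0,0.7],"twist":[0,0,0]},{"gripper":0,"travel":[0,0,0],"twist":[0,0,0]},{"gripper":0,"travel":[0,0,0],"twist":[0,0,0]}]'
```

```text
time: 4.4
ee_pos: [0.5826, 0.007, 0.0514]
tcp_rot: [180.0, 0.0, 89.9]
wrist_force: [-0.9, -0.8, 0.8]
opening: 0.0004
grasp_force: 0.4
time: 4.78
ee_pos: [0.5827, 0.007, 0.0507]
tcp_rot: [180.0, 0.0, 89.9]
wrist_force: [-0.4, 0.2, 1.5]
opening: 0.0002
grasp_force: 0.9
```

In touch at about 1.5 N. Stroking now, two segments per call.

```bash
python3 -m crank '[{"gripper":0,"travel":[0,0,1],"twist":[0,0,0]},{"gripper":0,"travel":[-7.5,3.1,0],"twist":[0,0,0]},{"gripper":0,"travel":[-7.5,2.8,0],"twist":[0,0,0]},{"gripper":0,"travel":[-7.7,2.6,0],"twist":[0,0,0]},{"gripper":0,"travel":[-7.8,2.5,0],"twist":[0,0,0]},{"gripper":0,"travel":[-8,1.6,0],"twist":[0,0,0]},{"gripper":0,"travel":[-8,1.4,0],"twist":[0,0,0]},{"gripper":0,"travel":[-8,1.1,0],"twist":[0,0,0]},{"gripper":0,"travel":[-8.1,0.9,0],"twist":[0,0,0]},{"gripper":0,"travel":[0,0,0],"twist":[0,0,0]},{"gripper":0,"travel":[0,0,0],"twist":[0,0,0]}]'
```

```text
time: 6.15
ee_pos: [0.5986, -0.0562, 0.0497]
tcp_rot: [180.0, 0.1, 89.9]
wrist_force: [0.5, -2.5, 2.3]
opening: -0.0001
grasp_force: 1.5
```

```bash
python3 -m crank '[{"gripper":0,"travel":[-8.1,0.1,0],"twist":[0,0,0]},{"gripper":0,"travel":[-8.1,-0.1,0],"twist":[0,0,0]},{"gripper":0,"travel":[-8.1,-0.3,0],"twist":[0,0,0]},{"gripper":0,"travel":[-8.1,-0.5,0],"twist":[0,0,0]},{"gripper":0,"travel":[-8,-1.5,0],"twist":[0,0,0]},{"gripper":0,"travel":[-7.9,-1.7,0],"twist":[0,0,0]},{"gripper":0,"travel":[-7.9,-1.9,0],"twist":[0,0,0]},{"gripper":0,"travel":[-7.8,-2.2,0],"twist":[0,0,0]},{"gripper":0,"travel":[0,0,0],"twist":[0,0,0]},{"gripper":0,"travel":[0,0,0],"twist":[0,0,0]}]'
```

```text
time: 7.4
ee_pos: [0.5902, -0.1201, 0.0496]
tcp_rot: [-180.0, 0.1, 89.9]
wrist_force: [-0.3, -1.9, 2.0]
opening: -0.0001
grasp_force: 1.5
```

Position matches bead4 (0.5908, -0.1195), with a light force of about 2 N.

```bash
python3 -m crank '[{"gripper":0,"travel":[-7.5,-2.6,0],"twist":[0,0,0]},{"gripper":0,"travel":[-7.4,-3.1,0],"twist":[0,0,0]},{"gripper":0,"travel":[-7.3,-3.4,0],"twist":[0,0,0]},{"gripper":0,"travel":[-7.2,-3.6,0],"twist":[0,0,0]},{"gripper":0,"travel":[-6.9,-4.3,0],"twist":[0,0,0]},{"gripper":0,"travel":[-6.7,-4.5,0],"twist":[0,0,0]},{"gripper":0,"travel":[-6.6,-4.8,0],"twist":[0,0,0]},{"gripper":0,"travel":[-6.4,-5,0],"twist":[0,0,0]},{"gripper":0,"travel":[0,0,0],"twist":[0,0,0]},{"gripper":0,"travel":[0,0,0],"twist":[0,0,0]}]'
```

```text
time: 8.65
ee_pos: [0.5586, -0.176, 0.0495]
tcp_rot: [-180.0, 0.0, 89.9]
wrist_force: [-2.0, -1.8, 3.6]
opening: 0.0002
grasp_force: 1.6
```

```bash
python3 -m crank '[{"gripper":0,"travel":[-5.9,-5.5,0],"twist":[0,0,0]},{"gripper":0,"travel":[-5.7,-5.7,0],"twist":[0,0,0]},{"gripper":0,"travel":[-5.5,-5.9,0],"twist":[0,0,0]},{"gripper":0,"travel":[-5.3,-6,0],"twist":[0,0,0]},{"gripper":0,"travel":[-4.7,-6.5,0],"twist":[0,0,0]},{"gripper":0,"travel":[-4.5,-6.7,0],"twist":[0,0,0]},{"gripper":0,"travel":[-4.3,-6.9,0],"twist":[0,0,0]},{"gripper":0,"travel":[-4.2,-7,0],"twist":[0,0,0]},{"gripper":0,"travel":[0,0,0],"twist":[0,0,0]},{"gripper":0,"travel":[0,0,0],"twist":[0,0,0]}]'
```

```text
time: 9.9
ee_pos: [0.5082, -0.2158, 0.0494]
tcp_rot: [-179.9, 0.0, 89.9]
wrist_force: [-1.9, -1.0, 3.3]
opening: -0.0
grasp_force: 1.6
```

Arrived at bead0 (0.5085, -0.216), still in touch. Raising the hand.

```bash
python3 -m crank '[{"gripper":0,"travel":[0,0,-10],"twist":[0,0,0]},{"gripper":0,"travel":[0,0,-30],"twist":[0,0,0]},{"gripper":0,"travel":[0,0,-50],"twist":[0,0,0]},{"gripper":0,"travel":[0,0,-50],"twist":[0,0,0]},{"gripper":0,"travel":[0,0,-30],"twist":[0,0,0]},{"gripper":0,"travel":[0,0,0],"twist":[0,0,0]},{"gripper":0,"travel":[0,0,0],"twist":[0,0,0]},{"gripper":0,"travel":[0,0,0],"twist":[0,0,0]},{"gripper":0,"travel":[0,0,0],"twist":[0,0,0]}]' && python3 -c "
from workcell import bot
print(bot.get_obs()['ee_pos']);print(bot.job_done())"
```

```text
time: 11.02
ee_pos: [0.5085, -0.2154, 0.2187]
tcp_rot: [-179.9, -0.0, 89.9]
wrist_force: [0.1, 0.1, -0.0]
opening: 0.0001
grasp_force: 0.0
[ 0.50849509 -0.21543262  0.21868345]
the job is handed in; nothing more can be done
None
```

I stroked the moulding from its green-peg end to its red-peg end with about 1.5–3.6 N on the tips (readings every second bead; panel down about 2.5 mm), raised the hand to 219 mm above the bench, and handed the job in at 11 s; no verdict was returned.

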